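# Fetch the scale ruler from the drawer and lay it flush along the well plate

## Robot

A 6-joint arm with a two-finger parallel gripper is mounted at the origin on a cart in front of the work surface, level with it; the furniture and walls round the work are solid. World frame = base frame: x ahead of the robot, y to its left, z up, the work surface at z = 0. Lengths are in mm, angles in rad, forces in N, time in s.
With the tool pointing down it reaches from about 275 to 1000 mm from the base axis. Payload 8.4 kg.
Tool frame: the origin (TCP) lies at the centre of the arm's flange, where the gripper is bolted on; the fingertips stand r.tip_extent ahead of it and the grasp point (between the pads) lies 155 mm ahead of it (r.tip_extent is the distance from the TCP to the fingertips, in mm); z points along the fingers, y is the direction in which the jaws open and shut (so a half turn about z gives the same grasp; the last joint's range is limited). The gripper opens to 85 mm and grips with 20 to 120 N. Pads are 22 mm wide; open, the fingers measure 114 mm over their backs; the gripper's body (76 mm by 85 mm) begins 54 mm behind the grasp point. The pads swing forward as they close: fully open they stand 13 mm farther back than shut.
Start: joints at [1.327, 0.353, 1.633, -0, 1.155, -0.002], TCP at [149.655, 606.822, 404.681] pointing down, gripper open.
Joint ranges: [-2.63, 2.63], [-0.92, 2.1], [0.06, 2.66], [-1.3, 4.44], [0, 2.69], [-3.02, 3.02]. Speed limits (rad/s): [2.22, 2.22, 2.79, 3.14, 3.14, 3.14].

## Interface

Orientations are given as [roll, pitch, yaw] about the fixed x, y, z axes, in that order (R = Rz(yaw) Ry(pitch) Rx(roll)).
In Python, from rig import sense, grab_frame, job, r gives the robot as it stands. The module is installed in compiled form; this text tells all that it offers.
- The arm moves only by the shell command python3 -m creep 'ROWS' [FORCE]. ROWS is JSON, a list of rows, each a list of 7 numbers: the turn, a rotation vector about the tool's x, y, z in rad, then the shift along the tool's x, y, z in mm, then the closure, from 0 (fully open) to 1 (shut). In form: [[wx, wy, wz, dx, dy, dz, fingers], ...]. A call has 1 to 10 rows; each row shifts and turns the pose as measured when the row begins, along the tool's axes as they then stand; what a row does not reach is not made up. A row lasts 1/12 s, in which the tool goes at most 41.7 mm and 7.16 degrees, less where a joint would pass 70% of its speed; a pose out of reach is approached as far as the arm can. A call with a gripper value outside its range is refused whole. The fingers move at their own pace and stop on an object; FORCE is the grip in N (left out, the last holds). Time passes only in rows, so rows that do not move let the fingers close. It gives the time, the measured TCP pose, the force and the opening at its end, in the units of the state.
- sense(): the state, without advancing time (a new reading comes with each control period).
- grab_frame(name): name is "scene" or "side" or "wrist"; returns a dict with "color" (420x560x3 uint8, red, green, blue), "mtx" (3x3 intrinsics, pixels), "T" (4x4, takes a point from camera to world coordinates). Camera axes: x right, y down, z forward; pixel columns grow to the right and rows downward; lengths in mm; the calibration is good to about 2 mm. A picture is of the moment at which its call begins. There is no depth.
- job.sign_off(): hands the job in, once; it reports no verdict.
The state is a dict: "clock": time; "qpos": joint angles; "qvel": joint speeds; "joint_efforts": joint torques, N m; "eef_pos": TCP position; "tcp_rot": TCP orientation; "contact_force": force on the tool from outside, world axes, zero at the start; "wrist_torque": the same for the moment, N m; "opening": opening from 0.0 (shut) to 1.0 (fully open).
Only numpy, scipy, OpenCV 4.12 (cv2) and the standard library are available. Lean on these libraries where they do the work, as an engineer would, in place of code of your own. Each camera call takes 0.05 s, during which the arm holds its last target.

## Task

The six-well plate on the black photo board needs a scale beside it for its picture. Pull the drawer of the small blue-fronted cabinet wide open by its handle, take out the ruler by its red grip and lay it flat on the board, flush against the plate's long side that faces the board's wider free margin (the robot's side) and centred on it, then let go and push the drawer fully shut again. Leave the jar and the amber bottle standing where they are.

Things in the scene. Friction and masses are not known exactly. Their poses are not given: they have to be found in the camera images.
- cabinet: low grey instrument cabinet, fixed, 195 deep (its x) x 220 wide (its y) x 95 high, one drawer with a blue front. Origin: centre of its underside; its front, with the handle, faces its own -x, about to the robot's left
- cabinet_drawer0 (a joint): travel of the drawer: 0 m is fully shut, 0.130 m is fully open; it slides along the cabinet's -x. It starts shut or up to 10 mm ajar. The drawer's floor is 22 mm above the table, its side walls reach 73 mm and its front 81 mm above the table; inside it is 150 deep and 178 wide
- cabinet_drawer0_handle (a point): middle of the drawer's steel bar handle, 57 mm above the table: a round bar 11 mm thick and 110 mm long along the cabinet's y, its axis 35 mm out from the drawer's front face. It moves with the drawer; axes as the cabinet's
- ruler: aluminium scale ruler lying in the drawer: flat foot 140 long (its y) x 26 wide (its x) x 6 thick, with a red upright grip in its middle, 60 long (y) x 12 thick (x), reaching 34 mm above the underside. Origin: centre of its underside; z is up. Both long edges are alike, and it may lie either way round
- ruler_end_a (a point): point on the ruler's underside, on its centre line, 65 mm from the origin towards its +y end
- ruler_end_b (a point): point on the ruler's underside, on its centre line, 65 mm from the origin towards its -y end
- photo_board: black photo board, fixed on the table, 130 (its x) x 165 (its y) x 6 thick, carrying a fixed white six-well plate 127 long (y) x 85 wide (x) whose top is 16 mm above the table (10 mm above the board). Steel clips hold the plate's two short ends. Origin: centre of the board's underside; its -x faces about towards the robot, where a free margin of 40 mm lies beside the plate
- plate_edge (a point): middle of the foot of the plate's long side that faces the robot, at the board's top face (6 mm above the table); y runs along that side, -x points away from the plate, over the free margin. A ruler lying flush has its centre line 13 mm from this side
- staining_jar: glass staining jar with purple contents and black lid, 53 across x 98 high, a bystander; origin: centre of its underside
- bottle: amber reagent bottle with blue cap, 48 across x 100 high, a bystander; origin: centre of its underside
There are look-alikes about, which are no part of the job. There is more than one size of the photo_board; the job needs the larger.

How it is judged (in metres and radians):
On the way, in this order (a step that is already met when the one before it is completed fails the run):
1. the drawer has been pulled at least 80 mm open (value of joint cabinet_drawer0 above 0.08 m), for 0.2 s.
2. the ruler has been lifted clear of the drawer (height (world z) of ruler above 0.075 m), for 0.1 s.
At the end, for the whole second after the job is handed in: The ruler lies at rest flat on the board (underside within 4 mm of the board's face), both its ends within 3 mm of flush against the plate's long side that faces the robot, its middle within 15 mm of the middle of that side; the drawer is shut to within 6 mm; nothing is touched (x of ruler_end_a in the frame of plate_edge between -0.016 and -0.01 m and z of ruler_end_a in the frame of plate_edge between -0.004 and 0.004 m and x of ruler_end_b in the frame of plate_edge between -0.016 and -0.01 m and z of ruler_end_b in the frame of plate_edge between -0.004 and 0.004 m and y of ruler in the frame of plate_edge between -0.015 and 0.015 m and angle between ruler's own z axis and vertical below 0.1 rad and value of joint cabinet_drawer0 below 0.006 m and linear speed of ruler below 0.01 m/s).
It fails at once if the jar or the bottle is shifted more than 30 mm or tipped (distance of any of staining_jar, bottle from where it was at the start of the episode above 0.03 m or angle between any of staining_jar, bottle's own z axis and vertical above 0.4 rad).
It also fails if it takes over 67 s, if anything falls off the work surface, if the arm or the gripper's body presses on something with over 40 N, if the wrist force passes 120 N, or if a joint passes its speed limit or range.

## Working session

There is one attempt and no reset: what is moved stays moved. The work goes in short steps, Python scripts to look and compute and a shell command to move; the robot and the scene stay as the last step left them, time stands still between calls to the robot, and variables do not carry over. Pictures are saved under pics/ and viewed, and the job is handed in when it is done.

```bash
mkdir -p pics; ls; python3 - <<'E'
from rig import sense, grab_frame, job, r
import cv2
print(sense()); print(r.tip_extent)
for n in ("scene","side","wrist"):
    f=grab_frame(n); cv2.imwrite(f"pics/{n}0.png",f["color"][:,:,::-1]); print(n,f["mtx"].round(1).tolist(),f["T"].round(3).tolist())
E
```

```text
pics
{'clock': 0.0, 'qpos': array([ 1.32655354e+00,  3.53655610e-01,  1.63418260e+00, -7.31507015e-06,
        1.15518015e+00, -2.39782067e-03]), 'qvel': array([ 1.08821898e-04, -1.03089169e-05, -1.03002631e-05, -1.29889146e-03,
        5.44279698e-04, -1.22992211e-04]), 'joint_efforts': array([ 1.03219514e-03, -6.05234098e+01, -3.42097485e+01,  2.07545295e-04,
        8.64705245e-03, -8.67823360e-06]), 'eef_pos': array([149.62288884, 606.56707675, 403.93610549]), 'tcp_rot': array([-3.14016694e+00,  3.26950951e-06,  2.89975065e+00]), 'contact_force': array([ 0.11330954, -1.13515786, -0.09572984]), 'wrist_torque': array([0.01723221, 0.01840015, 0.00403394]), 'opening': 1.002042617568575}
173.4
scene [[380.7, 0.0, 276.8], [0.0, 380.7, 199.0], [0.0, 0.0, 1.0]] [[0.875, -0.356, 0.328, 195.744], [-0.484, -0.63, 0.608, -421.673], [-0.01, -0.69, -0.723, 832.856], [0.0, 0.0, 0.0, 1.0]]
side [[429.7, 0.0, 280.6], [0.0, 429.7, 209.3], [0.0, 0.0, 1.0]] [[0.999, -0.013, 0.047, 513.456], [-0.048, -0.495, 0.868, -602.499], [0.012, -0.869, -0.495, 519.9], [0.0, 0.0, 0.0, 1.0]]
wrist [[324.6, 0.0, 281.2], [0.0, 324.6, 208.5], [0.0, 0.0, 1.0]] [[0.239, 0.918, 0.317, 66.595], [0.971, -0.225, -0.079, 627.114], [-0.001, 0.326, -0.945, 373.09], [0.0, 0.0, 0.0, 1.0]]
```

View pics/scene0.png

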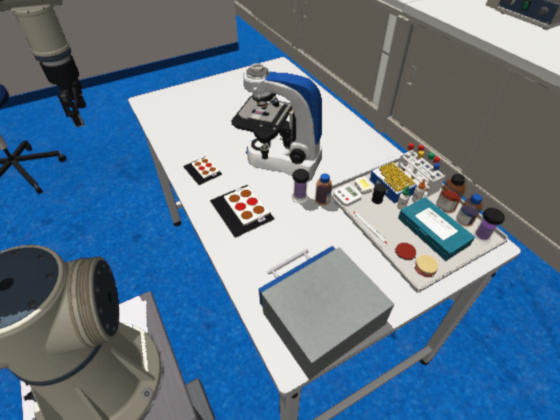

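View pics/side0.png

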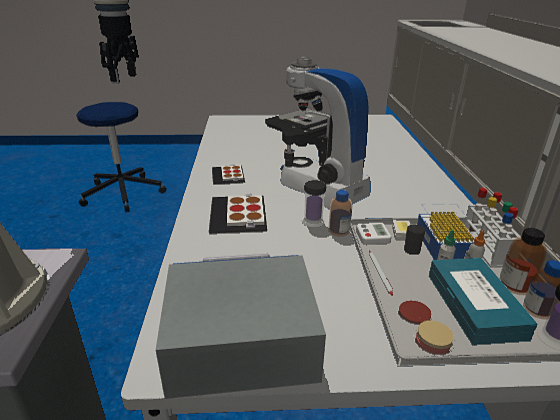

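View pics/wrist0.png

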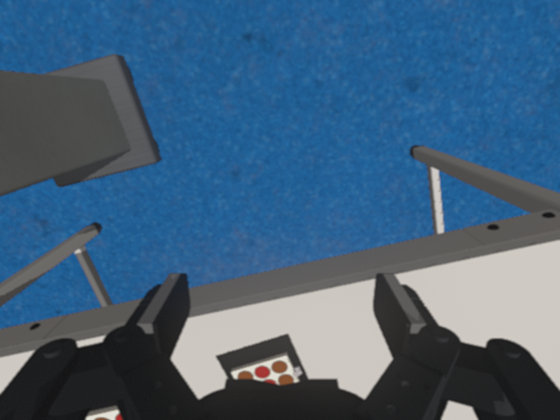

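Candidates for the photo board are the large black board at scene (242,209) and the small look-alike at (203,169). The only cabinet is the grey one at (325,305) with its handle at (290,262). The jar is at (300,185) and the bottle at (323,190); the similar ones on the tray at (490,222) and (470,210) aren't part of the job. I'm choosing the large board and checking it in a close crop.

```bash
cat > h.py <<'E'
import numpy as np, cv2
from rig import sense, grab_frame
def ray(f,p,z):
    K,T=f["mtx"],f["T"]; d=T[:3,:3]@np.linalg.inv(K)@np.array([p[0],p[1],1.]); o=T[:3,3]
    return o+d*(z-o[2])/d[2]
def proj(f,P):
    T=f["T"];c=T[:3,:3].T@(np.array(P,float)-T[:3,3]); q=f["mtx"]@c; return q[:2]/q[2]
def crop(f,x0,y0,x1,y1,s,name):
    im=cv2.resize(f["color"][y0:y1,x0:x1,::-1],None,fx=s,fy=s,interpolation=cv2.INTER_CUBIC); cv2.imwrite("pics/"+name,im)
E
python3 - <<'E'
from h import *
f=grab_frame("scene"); g=grab_frame("side")
np.savez("f0.npz",**{k:f[k] for k in f}); np.savez("g0.npz",**{k:g[k] for k in g})
a=cv2.resize(f["color"][150:250,180:345,::-1],None,fx=4.8,fy=4.8,interpolation=cv2.INTER_CUBIC);cv2.imwrite("pics/c1.png",a)
crop(f,250,235,400,375,5,"c2.png" ) if 0 else crop(f,250,235,400,355,5,"c2.png")
crop(g,150,180,350,300,4,"c3.png")
for n,F in(("scene",f),("side",g)):
    v=F["color"].max(2)
    m=((v<50)*255).astype(np.uint8)
    cs,_=cv2.findContours(m,cv2.RETR_EXTERNAL,cv2.CHAIN_APPROX_NONE)
    for c in cs:
        if cv2.contourArea(c)>250:
            h=cv2.convexHull(c); q=cv2.approxPolyDP(h,4,True)[:,0]
            if len(q)<=6: print(n,cv2.contourArea(c),q.tolist(),[ray(F,p,6)[:2].round(0).tolist() for p in q])
E
```

```text
scene 1296.5 [[99, 260], [108, 266], [117, 294], [113, 335], [105, 332], [95, 302]] [[58.0, 309.0], [74.0, 278.0], [76.0, 185.0], [45.0, 84.0], [30.0, 100.0], [25.0, 189.0]]
scene 568.5 [[272, 218], [234, 235], [212, 200], [222, 196]] [[522.0, 214.0], [401.0, 211.0], [399.0, 365.0], [432.0, 366.0]]
scene 507.5 [[4, 149], [26, 141], [65, 159], [33, 185], [0, 175]] [[-138.0, 950.0], [-68.0, 961.0], [39.0, 787.0], [-67.0, 703.0], [-156.0, 807.0]]
scene 933.0 [[295, 138], [288, 147], [258, 149], [233, 120], [286, 105], [294, 115]] [[771.0, 503.0], [724.0, 471.0], [629.0, 513.0], [625.0, 712.0], [848.0, 702.0], [840.0, 627.0]]
scene 1555.5 [[68, 48], [85, 104], [77, 125], [40, 59]] [[175.0, 1670.0], [159.0, 1106.0], [107.0, 972.0], [43.0, 1614.0]]
side 6390.5 [[68, 295], [105, 419], [23, 419], [8, 387], [13, 373]] [[171.0, 1.0], [309.0, -244.0], [204.0, -239.0], [160.0, -189.0], [156.0, -166.0]]
side 641.5 [[432, 262], [476, 328], [472, 343], [431, 279]] [[855.0, 77.0], [864.0, -103.0], [843.0, -135.0], [834.0, 24.0]]
side 301.0 [[524, 229], [541, 231], [541, 243], [526, 243]] [[1109.0, 1
[... 308 characters left out ...]
.0, 206.0], [402.0, 197.0]]
side 754.0 [[161, 181], [127, 202], [79, 203], [94, 175], [116, 164], [142, 168]] [[245.0, 461.0], [185.0, 344.0], [70.0, 342.0], [54.0, 504.0], [93.0, 579.0], [175.0, 548.0]]
side 1770.0 [[266, 119], [331, 116], [336, 179], [324, 192], [305, 190]] [[540.0, 995.0], [795.0, 1030.0], [724.0, 462.0], [680.0, 385.0], [631.0, 398.0]]
side 269.0 [[137, 109], [132, 120], [114, 126], [88, 125], [77, 117]] [[22.0, 1130.0], [37.0, 989.0], [-10.0, 920.0], [-106.0, 933.0], [-179.0, 1028.0]]
side 1693.5 [[100, 13], [129, 16], [138, 55], [136, 74], [118, 83], [102, 66]] [[-1312.0, 4942.0], [-904.0, 4640.0], [-254.0, 2312.0], [-135.0, 1765.0], [-174.0, 1567.0], [-375.0, 1969.0]]
```

View pics/c1.png

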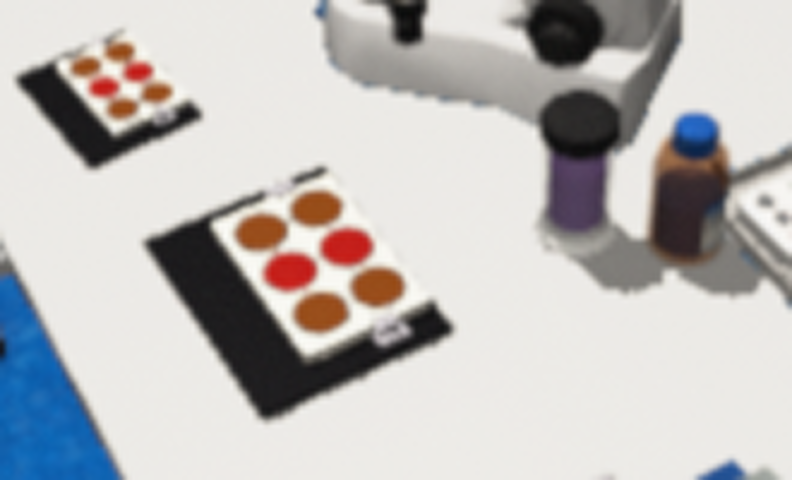

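View pics/c2.png

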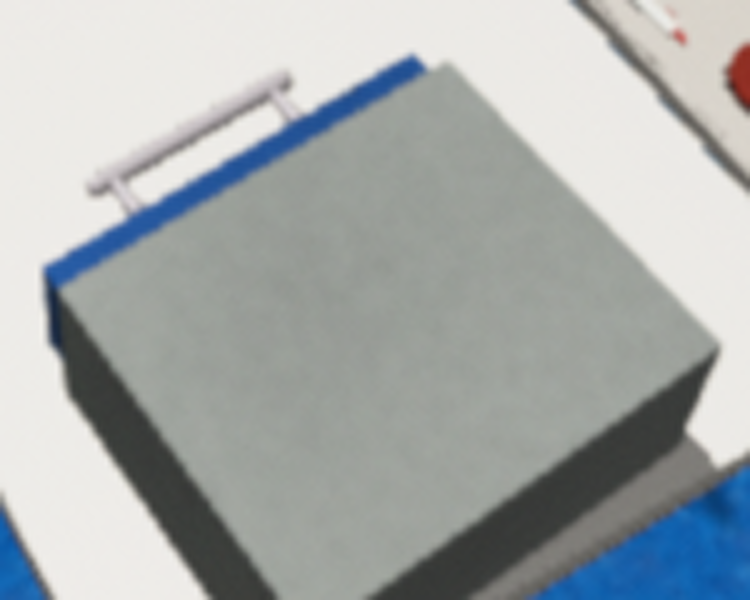

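View pics/c3.png

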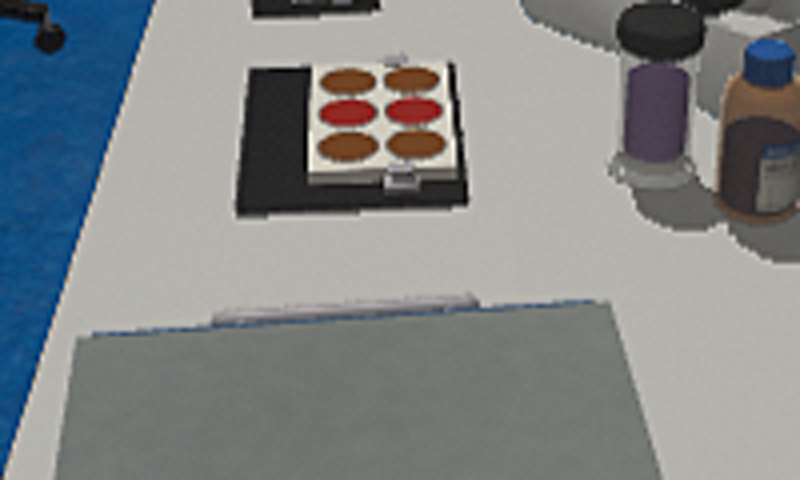

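```bash
python3 - <<'E'
from h import *
f=dict(np.load("f0.npz"));g=dict(np.load("g0.npz"))
def sc(pts,s,o): return [((x+.5)/s-.5+o[0],(y+.5)/s-.5+o[1]) for x,y in pts]
def show(n,F,pts,z):
    P=np.array([ray(F,p,z)[:2] for p in pts]); print(n,P.round(1).tolist(),"edges",[round(float(np.linalg.norm(P[i]-P[i-1])),1) for i in range(len(P))]);return P
a=sc([(147,242),(265,418),(453,328),(327,168)],4.8,(180,150))
show("board scene",f,a,6)
show("plate scene",f,sc([(210,219),(306,357),(436,302),(326,170)],4.8,(180,150)),16)
show("board side",g,sc([(249,68),(237,215),(467,206)],4,(150,180)),6)
show("plate side",g,sc([(311,64),(308,172),(456,166),(450,64)],4,(150,180)),16)
show("cab scene",f,sc([(60,288),(445,63),(720,347)],5,(250,235)),95)
show("cab side",g,sc([(78,338),(609,302)],4,(150,180)),95)
show("front top scene",f,sc([(45,267),(412,55)],5,(250,235)),81)
show("handle scene",f,sc([(95,186),(285,78)],5,(250,235)),57)
show("handle side",g,sc([(215,316),(476,299)],4,(150,180)),60)
show("jar",f,sc([(575,225)],4.8,(180,150)),0)
show("bot",f,sc([(685,240)],4.8,(180,150)),0)
E
```

```text
board scene [[394.0, 367.7], [400.4, 204.5], [526.7, 211.3], [521.1, 371.9]] edges [127.2, 163.3, 126.5, 160.7]
plate scene [[433.5, 357.2], [437.5, 226.2], [523.7, 226.6], [515.8, 361.0]] edges [82.4, 131.1, 86.2, 134.6]
board side [[391.0, 367.2], [400.1, 195.5], [526.1, 201.0]] edges [214.2, 171.9, 126.2]
plate side [[431.5, 352.7], [437.6, 223.2], [520.5, 227.3], [518.3, 350.5]] edges [86.8, 129.6, 83.0, 123.2]
cab scene [[365.6, -30.5], [581.2, -13.5], [596.2, -191.8]] edges [281.5, 216.3, 179.0]
cab side [[364.3, -32.8], [582.2, -14.8]] edges [218.7, 218.7]
front top scene [[367.8, -10.4], [577.3, 6.1]] edges [210.2, 210.2]
handle scene [[413.9, 29.9], [526.2, 39.0]] edges [112.7, 112.7]
handle side [[410.2, 28.5], [527.4, 37.8]] edges [117.6, 117.6]
jar [[637.7, 253.4]] edges [0.0]
bot [[690.9, 208.2]] edges [0.0]
```

The crop confirms the choice: the board with corners at (394,367) to (527,211) mm is about 127 x 163, the larger size. Its wide margin faces the robot. The handle measures (469.5,34) mm, 113 long, and the cabinet is turned about 0.081 rad. Both fit the given sizes.

```bash
cat >> h.py <<'E'
from scipy.spatial.transform import Rotation as Ro
def go(P,yaw,roll=np.pi,pitch=0.0):
    s=sense();R=Ro.from_euler("xyz",s["tcp_rot"]);R2=Ro.from_euler("xyz",[roll,pitch,yaw])
    w=(R.inv()*R2).as_rotvec(); d=np.array(P)-s["eef_pos"]
    print("turn",w.round(4),"shift now-axes",R.inv().apply(d).round(1),"shift after turn",R2.inv().apply(d).round(1),"t",s["clock"])
E
python3 -c "
from h import *
go([469.5,34,300],3.2226)"
```

```text
turn [-6.000e-04 -1.000e-04 -3.228e-01] shift now-axes [-447.7 -479.4  104.7] shift after turn [-272.5 -596.7  104.3] t 0.25
```

```bash
python3 -m creep '[[0,0,-0.108,0,0,0,0.7],[0,0,-0.108,0,0,0,0.7],[0,0,-0.108,0,0,0,0.7],[0,0,0,-15,-33,3,0.7],[0,0,0,-15,-33,3,0.7],[0,0,0,-15,-33,3,0.7],[0,0,0,-15,-33,3,0.7],[0,0,0,-15,-33,3,0.7],[0,0,0,-15,-33,3,0.7],[0,0,0,-15,-33,3,0.7]]' 40
python3 -c "
from h import *
go([469.5,34,300],3.2226)"
```

```text
clock: 1.08
eef_pos: [277.4, 384.1, 381.2]
tcp_rot: [3.138, 0.0, -3.034]
contact_force: [1.3, -0.1, 0.4]
opening: 0.295
turn [0.0033 0.0002 0.0266] shift now-axes [-153.3 -368.9   80.1] shift after turn [-163.1 -364.5   81.2] t 1.0833
```

```bash
python3 -m creep '[[0,0,0.026,-16,-37,8,0.7],[0,0,0,-16,-37,8,0.7],[0,0,0,-16,-37,8,0.7],[0,0,0,-16,-37,8,0.7],[0,0,0,-16,-37,8,0.7],[0,0,0,-16,-37,8,0.7],[0,0,0,-16,-37,8,0.7],[0,0,0,-16,-37,8,0.7],[0,0,0,-16,-37,8,0.7],[0,0,0,-16,-37,8,0.7]]'
python3 -c "
from h import *
go([469.5,34,300],3.2226)
f=grab_frame('wrist');cv2.imwrite('pics/w1.png',f['color'][:,:,::-1])
f=grab_frame('scene');cv2.imwrite('pics/s1.png',f['color'][:,:,::-1])"
```

```text
clock: 1.92
eef_pos: [468.4, 21.8, 301.9]
tcp_rot: [3.134, 0.009, -3.058]
contact_force: [1.5, 1.0, -0.2]
opening: 0.301
turn [0.0076 0.009  0.0022] shift now-axes [-2.1 12.1  2. ] shift after turn [-2.1 12.1  1.9] t 1.9167
```

View pics/w1.png

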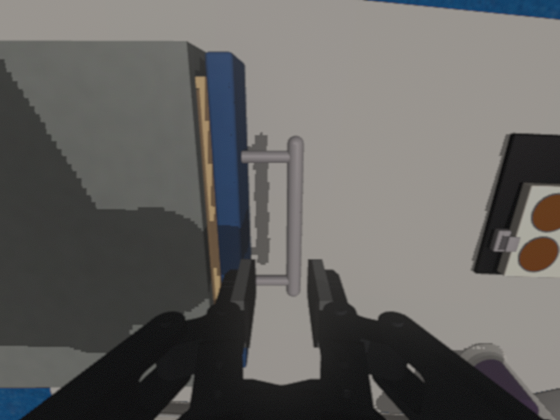

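View pics/s1.png

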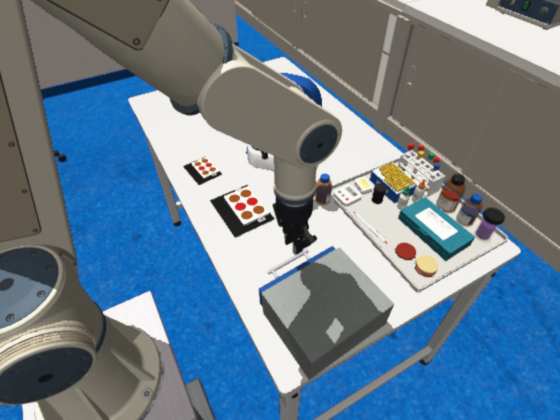

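The wrist view shows the handle bar from (296,140) to (293,293), with the drawer slightly ajar (tan gap at column 205). I'll check the bar's position with this view.

```bash
python3 -c "
from h import *
f=grab_frame('wrist')
a=ray(f,(296,140),57);b=ray(f,(293,293),57);print(a,b,(a+b)/2,np.linalg.norm(a-b),sense()['eef_pos'])
go([469.0,33.5,220],3.2226)"
```

```text
[412.55435225  26.85166559  57.        ] [527.99016838  35.52299089  57.        ] [470.27226031  31.18732824  57.        ] 115.76104495211005 [468.65185325  21.47563077 301.53782103]
turn [ 0.0074  0.0079 -0.0023] shift now-axes [-0.6 11.4 81.6] shift after turn [-1.3 12.  81.5] t 2.0667
```

```bash
python3 -m creep '[[0.007,0.008,-0.002,-1,11,0,0.7],[0,0,0,0,0,0,0.7]]'
python3 -c "
from h import *
go([469.5,32.5,212],3.2226)"
```

```text
clock: 2.23
eef_pos: [468.3, 32.4, 301.4]
tcp_rot: [3.141, -0.002, -3.064]
contact_force: [0.7, 0.6, -1.1]
opening: 0.303
turn [ 0.0007 -0.0017 -0.0035] shift now-axes [-1.4 -0.1 89.4] shift after turn [-1.2 -0.  89.4] t 2.2333
```

```bash
python3 -m creep '[[0,0,0,-1,0,18,0.7],[0,0,0,0,0,18,0.7],[0,0,0,0,0,18,0.7],[0,0,0,0,0,18,0.7],[0,0,0,0,0,17,0.7],[0,0,0,0,0,0,0.7]]'
python3 -c "
from h import *
go([469.5,32.5,212],3.2226)
f=grab_frame('wrist');cv2.imwrite('pics/w2.png',f['color'][:,:,::-1])"
```

```text
clock: 2.73
eef_pos: [467.9, 38.7, 212.5]
tcp_rot: [3.14, 0.005, -3.053]
contact_force: [-0.8, 0.8, -0.1]
opening: 0.298
turn [0.002  0.005  0.0079] shift now-axes [-1.  -6.3  0.5] shift after turn [-1.1 -6.3  0.5] t 2.7333
```

View pics/w2.png

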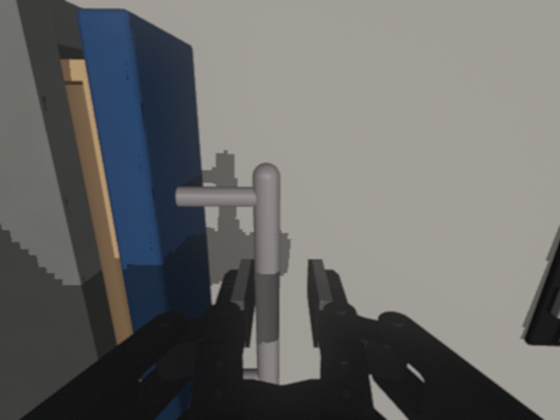

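The bar at column 267 lies between the fingers, nearer the cabinet-side one. I'll shift back 6 mm and close.

```bash
python3 -m creep '[[0,0,0.008,-1,-6,0,0.7],[0,0,0,0,0,0,1],[0,0,0,0,0,0,1],[0,0,0,0,0,0,1],[0,0,0,0,0,0,1],[0,0,0,0,0,0,1]]' 60
python3 -c "
from h import *
go([459.0,162,212],3.2226)"
```

```text
clock: 3.28
eef_pos: [469.8, 33.6, 215.6]
tcp_rot: [3.139, 0.008, -3.059]
contact_force: [2.0, 1.6, -13.5]
opening: 0.101
turn [0.0025 0.0082 0.0016] shift now-axes [  0.2 128.9   4. ] shift after turn [  0.4 128.9   3.6] t 3.2833
```

```bash
python3 -m creep '[[0,0,0,0,10,1,1],[0,0,0,0,14,0,1],[0,0,0,0,14,0,1],[0,0,0,0,14,0,1],[0,0,0,0,14,0,1],[0,0,0,0,14,0,1],[0,0,0,0,14,0,1],[0,0,0,0,10,0,1]]'
python3 -c "
from h import *
go([459.0,162,212],3.2226)"
```

```text
clock: 3.95
eef_pos: [460.9, 140.6, 215.6]
tcp_rot: [-3.142, 0.009, -3.062]
contact_force: [2.6, -0.9, -13.1]
opening: 0.104
turn [-0.      0.0088 -0.0015] shift now-axes [ 0.2 21.5  3.6] shift after turn [ 0.1 21.5  3.6] t 3.95
```

```bash
python3 -m creep '[[0,0,0,0,9,0,1],[0,0,0,0,8,0,1],[0,0,0,0,3,0,1],[0,0,0,0,0,0,1],[0,0,0,0,0,0,1]]'
python3 -c "
from h import *
go([459.0,162,212],3.2226)
f=grab_frame('side');cv2.imwrite('pics/d3.png',f['color'][:,:,::-1])"
```

```text
clock: 4.37
eef_pos: [459.6, 158.0, 215.8]
tcp_rot: [-3.128, 0.008, -3.053]
contact_force: [1.5, 1.7, -13.1]
opening: 0.102
turn [-0.0136  0.0078  0.008 ] shift now-axes [0.3 4.1 3.8] shift after turn [0.3 4.  3.8] t 4.3667
```

View pics/d3.png

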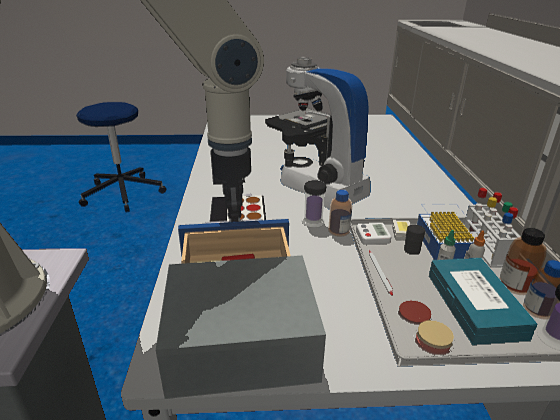

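The drawer is open, and the red grip shows at side (238,258). Next I release, rise and look from above.

```bash
python3 -m creep '[[0,0,0,0,0,0,0.72],[0,0,0,0,0,0,0.72],[0,0,0,0,0,0,0.72],[0,0,0,0,0,-20,0.72],[0,0,0,0,0,-30,0.72],[0,0,0,0,0,-30,0.72],[0,0,0,0,0,-30,0.72],[0,0,0,0,-10,-20,0.5],[0,0,0,0,-20,0,0.5],[0,0,0,0,-20,0,0.5]]'
python3 -c "
from h import *
f=grab_frame('wrist');cv2.imwrite('pics/w4.png',f['color'][:,:,::-1])
f=grab_frame('scene');crop(f,200,190,360,310,5,'s4.png')"
```

```text
clock: 5.25
eef_pos: [463.2, 113.4, 357.5]
tcp_rot: [-3.133, 0.014, -3.049]
contact_force: [0.3, -0.3, -0.1]
opening: 0.501
```

View pics/w4.png

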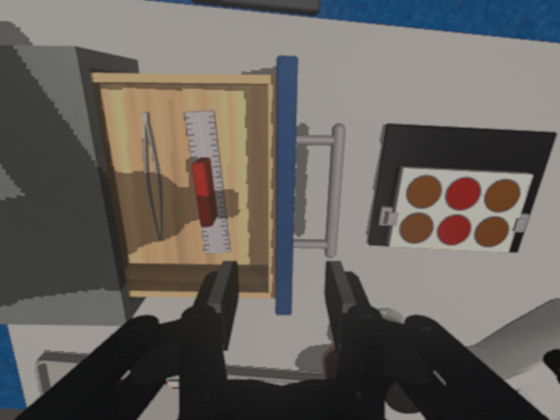

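View pics/s4.png

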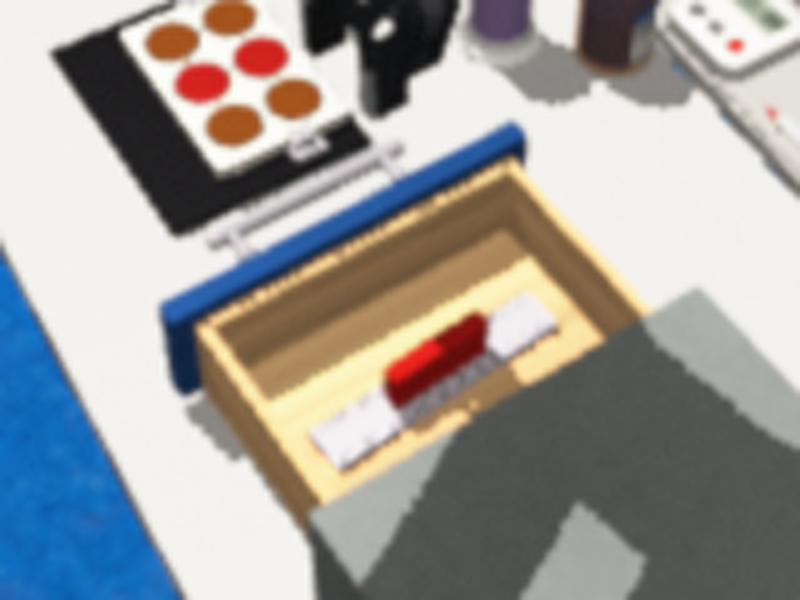

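The wrist view shows the ruler from (200,112) to (217,250) with its red grip at (204,192), and a pair of tweezers at (153,180). I'll measure the grip and foot.

```bash
python3 - <<'E'
from h import *
f=grab_frame("wrist")
P=np.array([ray(f,p,28) for p in [(185,112),(214,111),(230,249),(205,252)]])[:,:2]
print(P.round(1).tolist(),P.mean(0),[round(float(np.linalg.norm(P[i]-P[i-1])),1) for i in range(4)])
d=(P[2]+P[3]-P[0]-P[1]);print("dir",d/np.linalg.norm(d),"ang",np.arctan2(d[1],d[0]))
im=cv2.cvtColor(f["color"],cv2.COLOR_RGB2HSV)
m=(((im[...,0]<8)|(im[...,0]>172))&(im[...,1]>150)&(im[...,2]>60)).astype(np.uint8); m[:,:150]=0;m[:,260:]=0;m[260:]=0
ys,xs=np.nonzero(m);print(len(xs),xs.min(),xs.max(),ys.min(),ys.max())
crop(f,140,90,260,270,3.3,"w4c.png")
print(cv2.minAreaRect(np.c_[xs,ys].astype(np.int32)))
E
```

```text
[[403.3, 19.1], [400.1, 44.6], [533.8, 63.6], [539.7, 38.2]] [469.21070806  41.38540241] [137.7, 25.7, 135.1, 26.1]
dir [0.99018909 0.13973393] ang 0.1401927023970728
697 194 213 163 225
((205.78379821777344, 193.7027130126953), (63.458011627197266, 16.439897537231445), 80.53767395019531)
```

View pics/w4c.png

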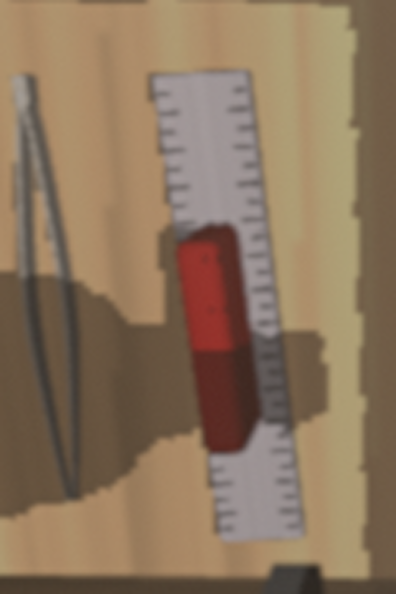

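```bash
python3 - <<'E'
from h import *
f=grab_frame("wrist")
P=np.array([ray(f,p,56) for p in [(194.5,162.7),(205,162),(212.7,226.4),(202.4,227)]])[:,:2]
print(P.round(1).tolist(),P.mean(0),[round(float(np.linalg.norm(P[i]-P[i-1])),1) for i in range(4)])
g=grab_frame("scene")
for z,pts in((56,[(388,378),(488,314)]),(28,[(312,435),(338,470),(525,290),(558,328)])):
    Q=np.array([ray(g,((x+.5)/5-.5+200,(y+.5)/5-.5+190),z)[:2] for x,y in pts]); print(z,Q.round(1).tolist(),Q.mean(0))
E
```

```text
[[440.5, 35.8], [439.1, 44.5], [497.1, 52.1], [498.5, 42.8]] [468.82379335  43.79423314] [58.4, 8.9, 58.4, 9.3]
56 [[441.1, 36.8], [502.7, 45.4]] [471.92938506  41.08027513]
28 [[401.5, 42.6], [403.4, 19.1], [538.4, 65.8], [540.5, 37.2]] [470.97137762  41.17360479]
```

```bash
python3 -c "
from h import *
go([469.8,41.8,300],3.2766)"
```

```text
turn [-0.0095  0.0098 -0.0447] shift now-axes [  0.2 -71.7  56.1] shift after turn [  2.8 -72.1  55.4] t 5.5
```

```bash
python3 -m creep '[[-0.009,0.010,-0.045,0,-20,10,0.5],[0,0,0,1,-20,15,0.5],[0,0,0,1,-20,15,0.5],[0,0,0,1,-12,15,0.5],[0,0,0,0,0,0,0.5]]'
python3 -c "
from h import *
go([469.8,41.8,210],3.2766)"
```

```text
clock: 5.92
eef_pos: [469.4, 44.2, 298.2]
tcp_rot: [3.139, 0.0, -2.998]
contact_force: [-1.7, 0.1, -0.3]
opening: 0.5
turn [0.0021 0.     0.0082] shift now-axes [-0.1 -2.6 88.2] shift after turn [-0.1 -2.4 88.2] t 5.9167
```

```bash
python3 -m creep '[[0.002,0,0.008,0,-2,20,0.5],[0,0,0,0,0,20,0.5],[0,0,0,0,0,20,0.5],[0,0,0,0,0,18,0.5],[0,0,0,0,0,10,0.5],[0,0,0,0,0,0,0.5]]'
python3 -c "
from h import *
go([469.8,41.8,210],3.2766)
f=grab_frame('wrist');cv2.imwrite('pics/w5.png',f['color'][:,:,::-1])"
```

```text
clock: 6.42
eef_pos: [471.2, 47.6, 207.9]
tcp_rot: [3.14, 0.0, -3.007]
contact_force: [-0.9, -0.8, -0.7]
opening: 0.498
turn [ 0.0018  0.0001 -0.0002] shift now-axes [ 2.1 -5.5 -2.1] shift after turn [ 2.1 -5.5 -2.1] t 6.4167
```

View pics/w5.png

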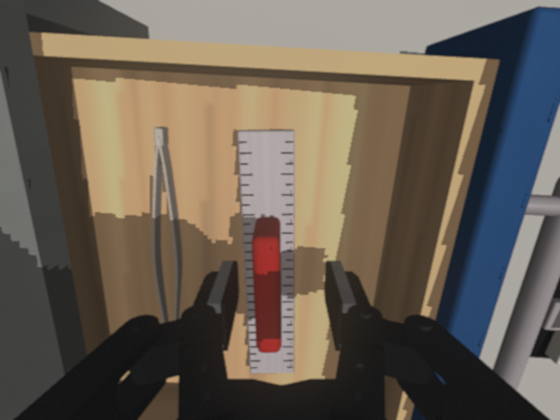

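The grip at column 267 lies between the fingers, whose centre is at about 282. I'll shift by -5.5 mm, raise 2 mm and close.

```bash
python3 -m creep '[[0.002,0,0,2,-5.5,-2.5,0.5],[0,0,0,0,0,0,0.7],[0,0,0,0,0,0,1],[0,0,0,0,0,0,1],[0,0,0,0,0,0,1],[0,0,0,0,0,0,1],[0,0,0,0,0,0,1]]' 50
python3 -c "
from h import *
go([469.8,41.8,210],3.2766)"
```

```text
clock: 7.05
eef_pos: [471.9, 42.3, 216.1]
tcp_rot: [-3.141, 0.007, -3.006]
contact_force: [0.0, 0.3, -1.0]
opening: 0.126
turn [-0.0006  0.0073  0.0002] shift now-axes [ 2.2 -0.2  6. ] shift after turn [ 2.1 -0.2  6.1] t 7.05
```

The grasp sits about 6 mm high. I'll regrip lower.

```bash
python3 -m creep '[[0,0,0,0,0,0,0.7],[0,0,0,0,0,0,0.7],[0,0,0,0,0,5,0.7],[0,0,0,0,0,0,0.7],[0,0,0,0,0,0,0.7]]' 50
python3 -c "
from h import *
go([470,42,211],3.2766)"
```

```text
clock: 7.47
eef_pos: [472.1, 42.2, 210.8]
tcp_rot: [-3.141, 0.008, -3.007]
contact_force: [-0.5, 0.5, -0.8]
opening: 0.304
turn [-0.0006  0.008  -0.    ] shift now-axes [ 2.1  0.1 -0.2] shift after turn [ 2.1  0.1 -0.2] t 7.4667
```

```bash
python3 -m creep '[[0,0.008,0,0,0,0,1],[0,0,0,0,0,0,1],[0,0,0,0,0,0,1],[0,0,0,0,0,0,1],[0,0,0,0,0,0,1]]' 50
python3 -m creep '[[0,0,0,0,0,-10,1],[0,0,0,0,0,-20,1],[0,0,0,0,0,-25,1],[0,0,0,0,0,-25,1],[0,0,0,0,0,-20,1],[0,0,0,0,0,0,1]]' 50
python3 -c "
from h import *
go([470,42,211],3.2766)
f=grab_frame('wrist');cv2.imwrite('pics/w6.png',f['color'][:,:,::-1])
f=grab_frame('side');crop(f,140,120,380,300,3.3,'d6.png')"
```

```text
clock: 7.88
eef_pos: [472.1, 42.3, 210.7]
tcp_rot: [-3.141, -0.002, -3.006]
contact_force: [0.1, -1.3, 0.5]
opening: 0.129
clock: 8.38
eef_pos: [471.2, 42.3, 315.9]
tcp_rot: [-3.141, -0.008, -3.007]
contact_force: [2.4, -0.4, -1.1]
opening: 0.129
turn [-0.0003 -0.0082  0.    ] shift now-axes [ 3.000e-01 -1.000e-01  1.049e+02] shift after turn [ 1.200e+00 -1.000e-01  1.049e+02] t 8.3833
```

View pics/w6.png

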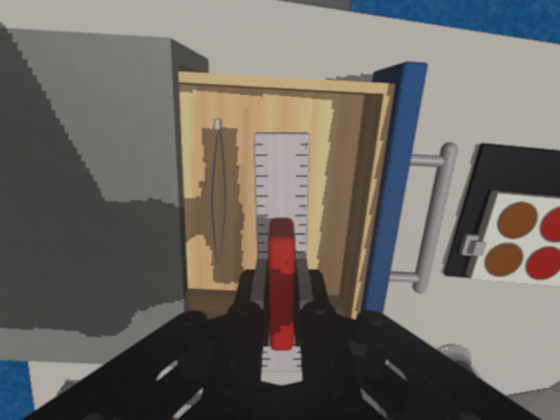

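View pics/d6.png

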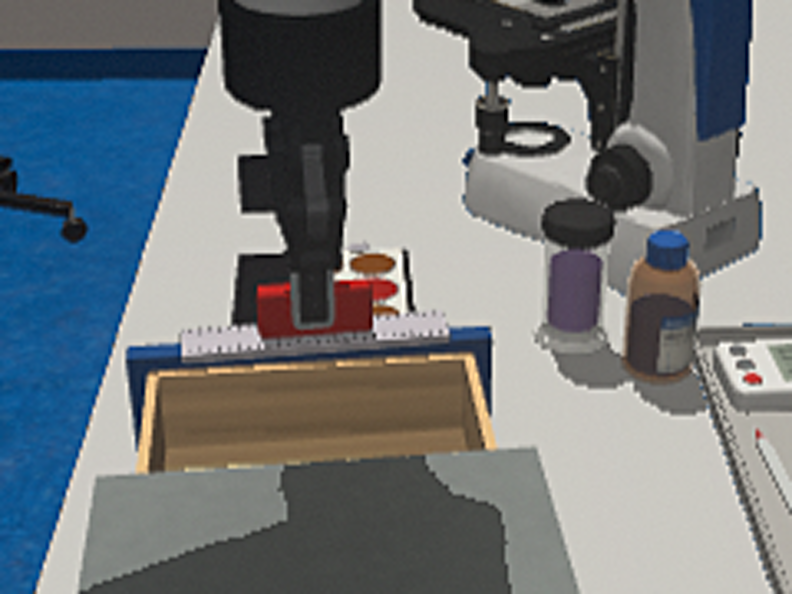

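The ruler is held level, square to the tool, with its underside near z = 127. The drawer holds only the tweezers now. I'll turn +1.66 about tool z so the jaw axis follows the board's x.

```bash
python3 -m creep '[[0,0,0.11,0,0,0,1],[0,0,0.12,0,0,0,1],[0,0,0.12,0,0,0,1],[0,0,0.12,0,0,0,1],[0,0,0.12,0,0,0,1],[0,0,0.12,0,0,0,1],[0,0,0.12,0,0,0,1],[0,0,0.12,0,0,0,1],[0,0,0.12,0,0,0,1],[0,0,0.12,0,0,0,1]]'
python3 -c "
from h import *
print(sense()['qpos'].round(2))
go([405,289,300],1.6166)"
```

```text
clock: 9.32
eef_pos: [463.9, 41.7, 300.8]
tcp_rot: [-3.111, -0.012, 2.043]
contact_force: [-0.1, -0.3, -0.2]
opening: 0.125
[ 0.09  0.25  2.05 -0.    0.87 -0.38]
turn [-0.0329 -0.005   0.4261] shift now-axes [247.1  60.    1.8] shift after turn [249.8 -47.5   0.8] t 9.3167
```

```bash
python3 -m creep '[[-0.015,-0.003,0.11,0,0,-2,1],[-0.015,-0.003,0.11,0,0,-2,1],[0,0,0.11,0,0,-2,1],[0,0,0.09,0,0,0,1],[0,0,0,30,-6,0,1],[0,0,0,35,-7,0,1],[0,0,0,35,-7,0,1],[0,0,0,35,-7,0,1],[0,0,0,35,-7,0,1],[0,0,0,35,-7,0,1]]'
python3 -c "
from h import *
print(sense()['qpos'].round(2))
go([405,289,300],1.6166)"
```

```text
clock: 10.15
eef_pos: [412.4, 246.4, 293.6]
tcp_rot: [-3.117, 0.005, 1.581]
contact_force: [0.8, 0.5, -1.3]
opening: 0.125
[0.53 0.28 2.03 0.01 0.85 0.52]
turn [-0.0245  0.0048 -0.0361] shift now-axes [42.6 -7.2 -6.5] shift after turn [42.9 -5.5 -6.4] t 10.15
```

```bash
python3 -m creep '[[-0.024,0.005,-0.036,21,-3,-3,1],[0,0,0,18,-3,-1,1],[0,0,0,0,0,0,1]]'
python3 -c "
from h import *
go([405,289,280],1.6166)
f=grab_frame('wrist');cv2.imwrite('pics/w7.png',f['color'][:,:,::-1]);np.savez('w7.npz',**f)
f=grab_frame('scene');crop(f,180,130,340,250,5,'s7.png')"
```

```text
clock: 10.4
eef_pos: [401.9, 291.8, 293.5]
tcp_rot: [-3.137, 0.001, 1.623]
contact_force: [0.7, -0.7, -0.7]
opening: 0.129
turn [-0.0048  0.001   0.006 ] shift now-axes [-2.9  3.  13.5] shift after turn [-2.9  2.9 13.5] t 10.4
```

View pics/w7.png

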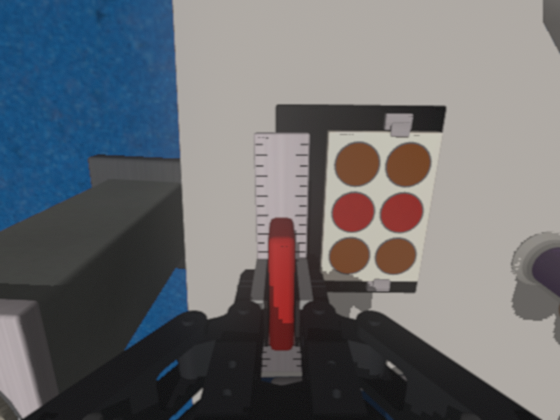

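View pics/s7.png

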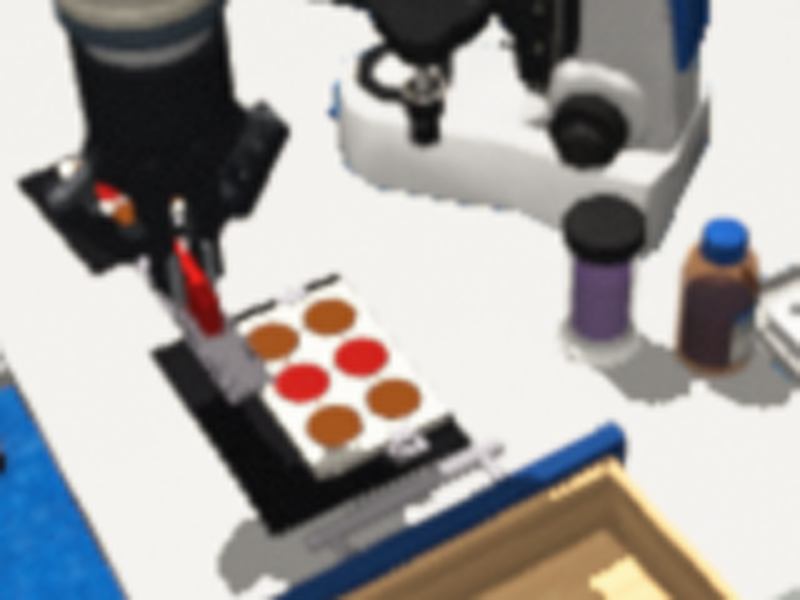

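The wrist view shows the plate's near edge from (327,131) to (323,282). The held ruler runs from (281,133) at the far end to (282,374) at the near end.

```bash
python3 - <<'E'
from h import *
f=dict(np.load("w7.npz"))
crop(f,230,90,460,310,2.6,"w7c.png")
def sh(n,pts,z):
    P=np.array([ray(f,p,z)[:2] for p in pts]);print(n,P.round(1).tolist(),P.mean(0).round(1),[round(float(np.linalg.norm(P[i]-P[i-1])),1) for i in range(len(P))])
    return P
p=sh("plate",[(327,131),(441,131),(420,282),(323,282)],16)
d=p[0]-p[3];print("edge dir ang",np.arctan2(d[1],d[0])-np.pi/2,"mid",(p[0]+p[3])/2)
d=p[1]-p[2];print(np.arctan2(d[1],d[0])-np.pi/2)
b=sh("board",[(277,105),(444,106),(418,293)],6)
q=sh("ruler",[(254,134),(309,133),(301,374),(263,374)],110.8)
d=q[0]+q[1]-q[2]-q[3];print("ruler ang",np.arctan2(d[1],d[0])-np.pi/2, "tcp",sense()["eef_pos"])
E
```

```text
plate [[430.2, 353.6], [514.5, 358.1], [523.6, 230.0], [439.4, 225.3]] [476.9 291.7] [128.6, 84.4, 128.4, 84.3]
edge dir ang 0.07163932016577279 mid [434.84543329 289.46047574]
0.07122844006002782
board [[392.2, 369.7], [517.6, 375.6], [529.2, 212.5]] [479.7 319.3] [208.5, 125.6, 163.5]
ruler [[383.9, 359.2], [409.0, 361.0], [415.6, 219.5], [392.9, 218.2]] [400.3 289.4] [141.3, 25.2, 141.6, 22.8]
ruler ang 0.055106910691434585 tcp [402.0864123  289.40583302 293.24734199]
```

View pics/w7c.png

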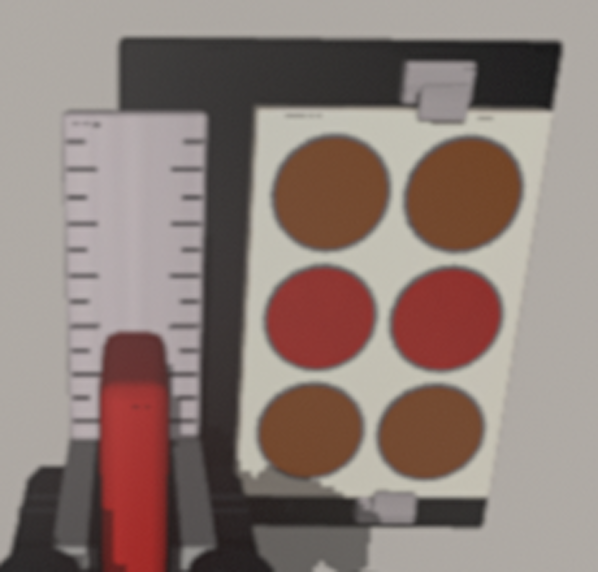

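```bash
python3 -c "
from h import *
go([413.5,288,215],1.636)"
```

```text
turn [-0.0061  0.0027 -0.0139] shift now-axes [-1.8 11.8 78.2] shift after turn [-2.1 11.3 78.2] t 10.5
```

```bash
python3 -m creep '[[-0.006,0.003,-0.014,-1,6,10,1],[0,0,0,-1,5,20,1],[0,0,0,0,0,20,1],[0,0,0,0,0,15,1],[0,0,0,0,0,8,1],[0,0,0,0,0,0,1]]'
python3 -c "
from h import *
go([413.5,288,197],1.636)"
```

```text
clock: 11.0
eef_pos: [413.5, 281.2, 214.7]
tcp_rot: [-3.137, 0.004, 1.632]
contact_force: [-0.8, 0.4, -1.2]
opening: 0.123
turn [-0.0046  0.0038 -0.0037] shift now-axes [ 6.9  0.5 17.7] shift after turn [ 6.8  0.5 17.7] t 11.0
```

```bash
python3 -m creep '[[-0.004,0.004,-0.004,5,0.5,5,1],[0,0,0,2,0,5,1],[0,0,0,0,0,5,1],[0,0,0,0,0,0,1]]'
python3 -c "
from h import *
go([413.5,288,195],1.636)
f=grab_frame('wrist');cv2.imwrite('pics/w8.png',f['color'][:,:,::-1])
f=grab_frame('side');crop(f,180,170,320,260,5.5,'d8.png')"
```

```text
clock: 11.33
eef_pos: [414.2, 287.4, 199.2]
tcp_rot: [-3.141, -0.001, 1.634]
contact_force: [-0.3, -0.0, -0.8]
opening: 0.127
turn [-0.0001 -0.0005 -0.0016] shift now-axes [ 0.7 -0.7  4.2] shift after turn [ 0.7 -0.7  4.2] t 11.3333
```

View pics/w8.png

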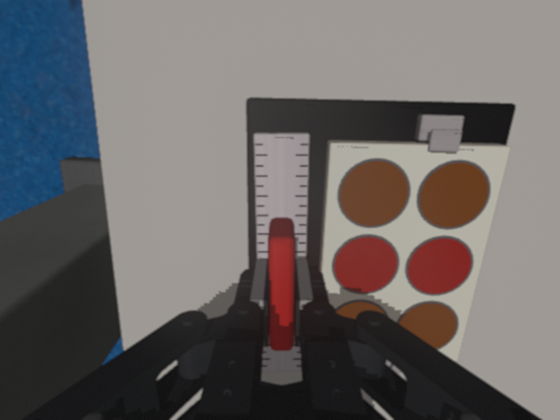

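View pics/d8.png

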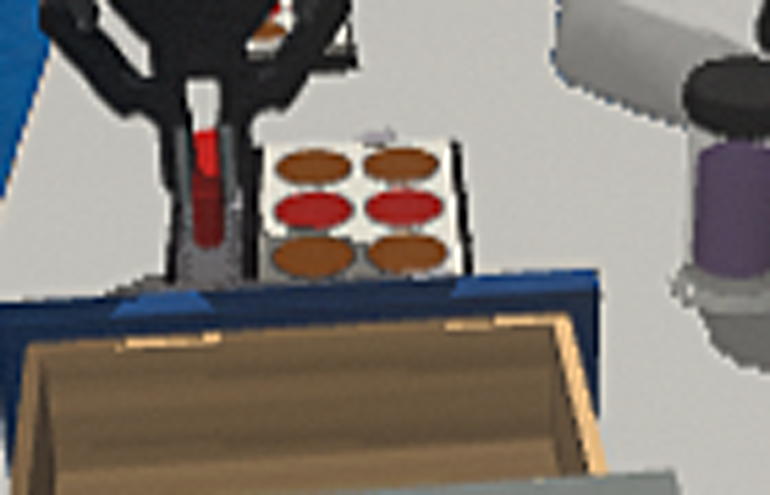

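```bash
python3 -m creep '[[0,0,0,0,-0.5,2.5,1],[0,0,0,0,0,1.5,1],[0,0,0,0,0,0.5,1],[0,0,0,0,0,0,1]]'
python3 - <<'E'
from h import *
f=grab_frame("wrist");np.savez("w9.npz",**f);crop(f,230,90,350,320,2.6,"w9c.png")
# subpixel: plate near edge per row, and ruler right edge
g=f["color"].astype(float).mean(2)
for name,c0,c1,rows,z in(("plate",313,345,range(160,255,5),16),("ruler",296,318,range(145,215,5),12)):
    pts=[]
    for y in rows:
        d=np.abs(np.diff(cv2.GaussianBlur(g[y:y+1],(3,1),0)[0]))[c0:c1]; s=np.diff(g[y])[c0:c1]
        d=s if name=="plate" else -s
        k=int(d.argmax()); pts.append((c0+k+.5,y))
    P=np.array([ray(f,p,z)[:2] for p in pts]); k=np.polyfit(P[:,1],P[:,0],1); print(name,k, "x at y=288:",np.polyval(k,288),"res",np.std(P[:,0]-np.polyval(k,P[:,1])))
print(sense()["eef_pos"],sense()["contact_force"])
E
```

```text
clock: 11.77
eef_pos: [414.2, 288.0, 196.2]
tcp_rot: [3.139, -0.002, 1.635]
contact_force: [-0.7, -0.1, -0.3]
opening: 0.128
plate [-4.29422484e-02  4.46546257e+02] x at y=288: 434.1788890756219 res 0.1356541540113088
ruler [-7.09559794e-02  4.47211747e+02] x at y=288: 426.7764246569868 res 0.1203908147581508
[414.21206949 288.01783375 196.26114024] [ 0.0719737   0.01709816 -2.25550698]
```

View pics/w9c.png

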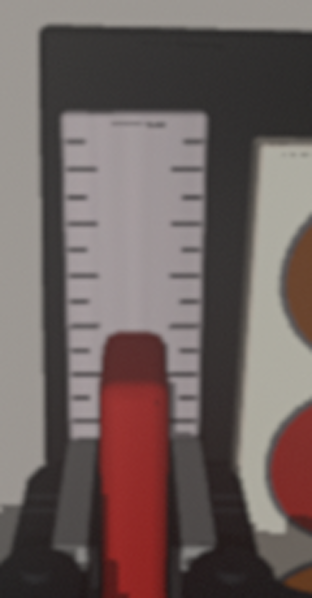

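Here the plate edge runs at 0.043 rad, which agrees with the scene view, and the ruler at 0.07. I'll turn the ruler back by 0.026, then slide gently toward the plate.

```bash
python3 -m creep '[[0,0,0.026,0,0,0,1],[0,0,0,0,2,0,1],[0,0,0,0,2,0,1],[0,0,0,0,0,0,1]]'
python3 - <<'E'
from h import *
f=grab_frame("wrist")
g=f["color"].astype(float).mean(2)
for name,c0,c1,rows,z in(("plate",308,345,range(160,255,5),16),("ruler",296,315,range(145,215,5),12)):
    pts=[]
    for y in rows:
        s=np.diff(g[y])[c0:c1]
        d=s if name=="plate" else -s
        k=int(d.argmax()); pts.append((c0+k+.5,y))
    P=np.array([ray(f,p,z)[:2] for p in pts]); k=np.polyfit(P[:,1],P[:,0],1); print(name,k, "x at y=288:",np.polyval(k,288),"res",np.std(P[:,0]-np.polyval(k,P[:,1])))
crop(f,230,90,350,320,2.6,"w10c.png")
E
```

```text
clock: 12.15
eef_pos: [418.6, 288.3, 196.6]
tcp_rot: [3.139, -0.002, 1.61]
contact_force: [1.0, 0.3, -1.1]
opening: 0.125
plate [-4.20828457e-02  4.46112913e+02] x at y=288: 433.99305392495603 res 0.13976842368904036
ruler [-4.02104465e-02  4.42699475e+02] x at y=288: 431.11886678838397 res 0.14167164977962715
```

View pics/w10c.png

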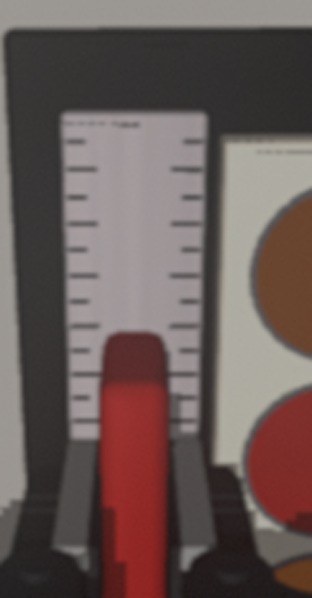

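```bash
python3 -m creep '[[0,0,0,0,0,1.5,1],[0,0,0,0,0,1,1],[0,0,0,0,0,0,1]]'
python3 -m creep '[[0,0,0,0,1.5,0,1],[0,0,0,0,1.5,0,1],[0,0,0,0,0,0,1]]'
```

```text
clock: 12.45
eef_pos: [418.8, 288.3, 194.9]
tcp_rot: [3.138, -0.003, 1.61]
contact_force: [-0.4, 0.1, -1.0]
opening: 0.126
clock: 12.7
eef_pos: [421.8, 288.4, 194.8]
tcp_rot: [3.139, -0.002, 1.611]
contact_force: [-1.8, 0.6, 3.0]
opening: 0.13
```

```bash
python3 -m creep '[[0,0,0,0,1,0,1],[0,0,0,0,0,0,1]]'; python3 -m creep '[[0,0,0,0,1,0,1],[0,0,0,0,0,0,1]]';
```

```text
clock: 12.87
eef_pos: [422.2, 288.5, 194.8]
tcp_rot: [3.141, -0.002, 1.611]
contact_force: [0.6, -0.1, 1.4]
opening: 0.126
clock: 13.03
eef_pos: [422.5, 288.5, 194.8]
tcp_rot: [-3.14, -0.002, 1.611]
contact_force: [-0.6, 0.4, 1.4]
opening: 0.129
```

```bash
python3 -m creep '[[0,0,0,0,2,0,1],[0,0,0,0,0,0,1]]'; python3 -m creep '[[0,0,0,0,3,0,1],[0,0,0,0,3,0,1]]';python3 - <<'E'
from h import *
f=grab_frame("wrist")
g=f["color"].astype(float).mean(2)
for name,c0,c1,rows,z in(("plate",300,345,range(160,255,5),16),("ruler",296,312,range(145,215,5),12)):
    pts=[]
    for y in rows:
        s=np.diff(g[y])[c0:c1]
        d=s if name=="plate" else -s
        k=int(d.argmax()); pts.append((c0+k+.5,y))
    P=np.array([ray(f,p,z)[:2] for p in pts]); k=np.polyfit(P[:,1],P[:,0],1); print(name,k, "x at y=288:",np.polyval(k,288),"res",np.std(P[:,0]-np.polyval(k,P[:,1])))
crop(f,230,90,350,320,2.6,"w11c.png")
E
```

```text
clock: 13.2
eef_pos: [423.2, 288.7, 194.8]
tcp_rot: [-3.136, -0.001, 1.61]
contact_force: [-0.1, -0.2, -0.7]
opening: 0.126
clock: 13.37
eef_pos: [425.5, 288.8, 194.9]
tcp_rot: [-3.126, 0.001, 1.608]
contact_force: [-19.7, 8.1, 18.1]
opening: 0.129
plate [-4.50801593e-02  4.47537263e+02] x at y=288: 434.55417738803965 res 0.13968316934648012
ruler [-2.99375285e-02  4.39881990e+02] x at y=288: 431.2599821932117 res 2.051506444013805
```

View pics/w11c.png

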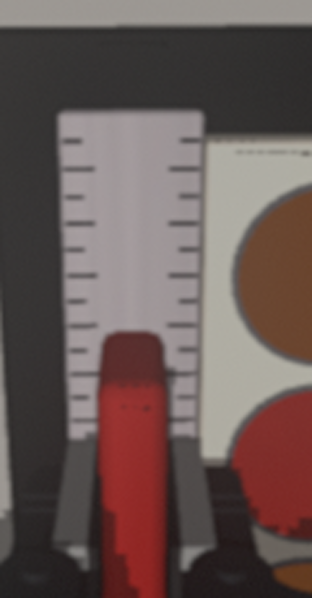

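Contact shows at about 20 N, and the ruler sits against the plate. I'll ease off and release.

```bash
python3 -m creep '[[0,0,0,0,-1.5,0,1],[0,0,0,0,0,0,1]]'; python3 -m creep '[[0,0,0,0,0,0,0.8],[0,0,0,0,0,0,0.7],[0,0,0,0,0,0,0.6],[0,0,0,0,0,0,0.6],[0,0,0,0,0,0,0.6]]'
python3 -m creep '[[0,0,0,0,0,-5,0.6],[0,0,0,0,0,-15,0.6],[0,0,0,0,0,-25,0.6],[0,0,0,0,0,-30,0.6],[0,0,0,0,0,-30,0.6],[0,0,0,0,0,0,0.6]]'
python3 - <<'E'
from h import *
f=grab_frame("wrist");np.savez("w12.npz",**f);cv2.imwrite('pics/w12.png',f['color'][:,:,::-1])
E
```

```text
clock: 13.58
eef_pos: [423.6, 289.1, 195.0]
tcp_rot: [-3.125, 0.001, 1.608]
contact_force: [-1.2, -0.2, 0.0]
opening: 0.126
clock: 14.0
eef_pos: [425.3, 289.0, 194.8]
tcp_rot: [-3.128, 0.0, 1.608]
contact_force: [0.2, 0.1, -0.2]
opening: 0.396
clock: 14.5
eef_pos: [426.7, 288.4, 303.3]
tcp_rot: [-3.124, 0.003, 1.608]
contact_force: [1.3, 0.8, -0.4]
opening: 0.396
```

View pics/w12.png

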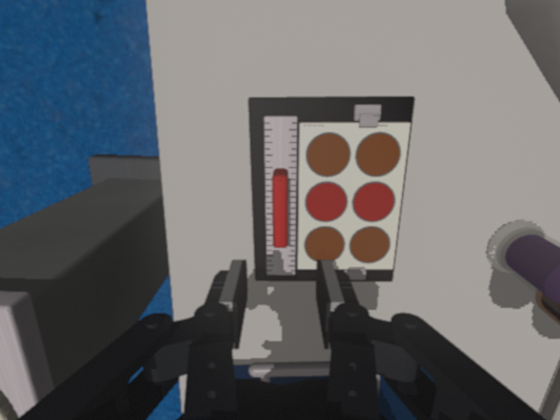

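The ruler lies beside the plate from (280,117) to (281,275), and the plate's edge runs from (300,122) to (297,270). I'll measure the fit.

```bash
python3 - <<'E'
from h import *
f=dict(np.load("w12.npz"));crop(f,240,90,340,290,3,"w12c.png")
r_=np.array([ray(f,p,12)[:2] for p in [(264.5,116.5),(297.5,116.5),(295,275),(267,275)]])
p=np.array([ray(f,q,16)[:2] for q in [(300,122.5),(297.5,269.5)]])
print(r_.round(1).tolist(),r_.mean(0)); print(p.round(1).tolist(),p.mean(0))
a=p[0]-p[1];a/=np.linalg.norm(a); n=np.array([a[1],-a[0]])
print("x of ruler corners rel edge",((r_-p.mean(0))@n).round(1),"y of centre",(r_.mean(0)-p.mean(0))@a)
E
```

```text
[[404.8, 356.7], [430.2, 357.7], [435.5, 218.4], [410.0, 217.1]] [420.12060263 287.49379049]
[[432.3, 353.6], [437.2, 226.4]] [434.75042825 290.03363421]
x of ruler corners rel edge [-27.3  -1.9  -2.  -27.6] y of centre -1.9645029268989211
```

View pics/w12c.png

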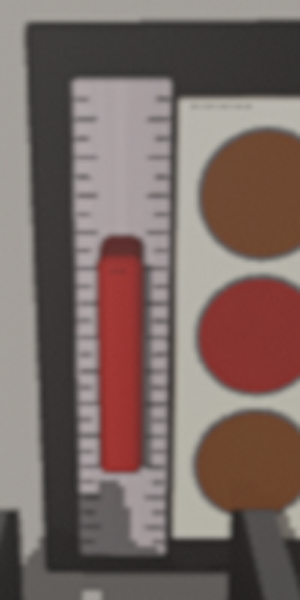

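The picture suggests a gap of about 2 mm, because I eased back while still gripping. I'll regrip, press gently and release without backing off.

```bash
python3 -m creep '[[0,0,0,0,0,0,0.6]]'; python3 -c "
from h import *
go([422.3,288.5,205],1.612)"
```

```text
clock: 14.63
eef_pos: [425.9, 287.8, 301.7]
tcp_rot: [-3.123, 0.004, 1.608]
contact_force: [0.1, -0.3, -0.2]
opening: 0.401
turn [-0.0189  0.0037 -0.0044] shift now-axes [ 1.2 -1.7 96.7] shift after turn [ 0.8 -3.6 96.7] t 14.6333
```

```bash
python3 -m creep '[[-0.019,0.004,-0.004,0,-3,10,0.6],[0,0,0,0,0,20,0.6],[0,0,0,0,0,25,0.6],[0,0,0,0,0,20,0.6],[0,0,0,0,0,13,0.6],[0,0,0,0,0,5,0.6],[0,0,0,0,0,0,0.6]]'; python3 -c "
from h import *
go([421.8,288.5,197],1.612)"
```

```text
clock: 15.22
eef_pos: [421.1, 286.5, 201.2]
tcp_rot: [-3.139, 0.002, 1.612]
contact_force: [0.1, -0.4, 0.3]
opening: 0.401
turn [-0.0024  0.0018 -0.0002] shift now-axes [2.  0.8 4.1] shift after turn [2.  0.8 4.2] t 15.2167
```

```bash
python3 -m creep '[[-0.002,0.002,0,1.5,0,3.5,0.6],[0,0,0,0,0,0,0.6],[0,0,0,0,0,0,1],[0,0,0,0,0,0,1],[0,0,0,0,0,0,1],[0,0,0,0,0,0,1],[0,0,0,0,0,0,1]]' 30
python3 -m creep '[[0,0,0,0,1.5,0,1],[0,0,0,0,0,0,1]]'
python3 -m creep '[[0,0,0,0,2,0,1],[0,0,0,0,0,0,1]]'
```

```text
clock: 15.8
eef_pos: [421.5, 288.5, 199.3]
tcp_rot: [3.14, -0.002, 1.612]
contact_force: [-1.7, -0.3, -0.3]
opening: 0.128
clock: 15.97
eef_pos: [422.4, 288.4, 199.5]
tcp_rot: [-3.141, -0.001, 1.612]
contact_force: [0.7, 0.4, -1.0]
opening: 0.132
clock: 16.13
eef_pos: [423.0, 288.2, 199.2]
tcp_rot: [-3.137, 0.0, 1.611]
contact_force: [-0.6, -0.4, -1.4]
opening: 0.127
```

```bash
python3 -m creep '[[0,0,0,0,2,1,1],[0,0,0,0,2.5,1,1]]'
python3 -m creep '[[0,0,0,0,2.5,0,1],[0,0,0,0,2.5,0,1]]'
```

```text
clock: 16.3
eef_pos: [424.9, 288.1, 197.7]
tcp_rot: [-3.129, 0.002, 1.61]
contact_force: [-26.4, 5.0, 44.2]
opening: 0.134
clock: 16.47
eef_pos: [426.7, 288.3, 198.0]
tcp_rot: [-3.12, 0.003, 1.608]
contact_force: [-13.2, 6.0, 6.9]
opening: 0.133
```

```bash
python3 -m creep '[[0,0,0,0,0.5,0,0.85],[0,0,0,0,0,0,0.7],[0,0,0,0,0,0,0.6],[0,0,0,0,0,0,0.6],[0,0,0,0,0,0,0.6]]'
python3 -m creep '[[0,0,0,0,-3,-5,0.6],[0,0,0,0,0,-15,0.6],[0,0,0,0,0,-25,0.6],[0,0,0,0,0,-30,0.6],[0,0,0,0,0,-30,0.6],[0,0,0,0,0,0,0.6]]'
python3 - <<'E'
from h import *
f=grab_frame("wrist");np.savez("w13.npz",**f);crop(f,240,90,340,290,3,"w13c.png");print(f["T"][:3,3])
g=grab_frame("scene");crop(g,200,180,290,245,8,"s13.png")
E
```

```text
clock: 16.88
eef_pos: [428.5, 288.9, 198.5]
tcp_rot: [-3.123, 0.002, 1.609]
contact_force: [1.5, -0.2, 0.1]
opening: 0.397
clock: 17.38
eef_pos: [426.7, 288.2, 307.1]
tcp_rot: [-3.12, 0.005, 1.608]
contact_force: [0.8, 1.2, 0.4]
opening: 0.399
[421.68152948 372.55589844 275.8126989 ]
```

View pics/w13c.png

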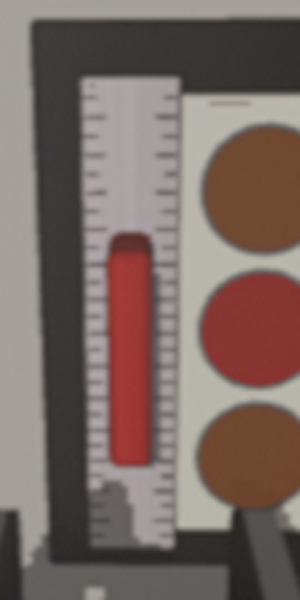

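View pics/s13.png

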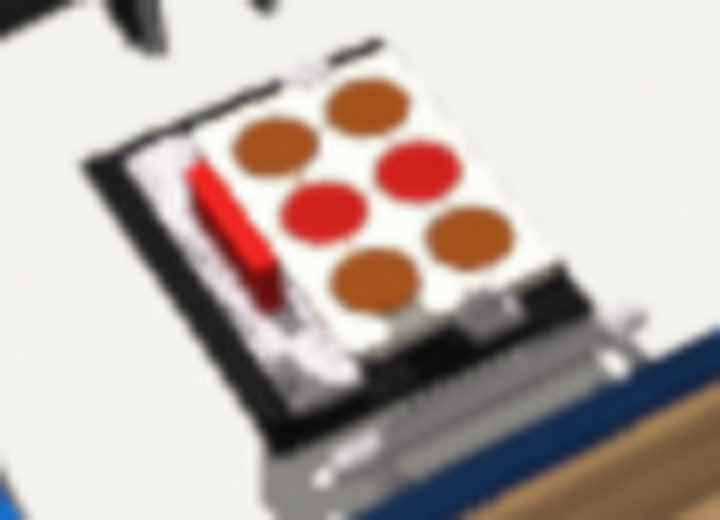

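The ruler is now flush along its whole length and centred; the overhang is about 5-6 px at each end. Next I shut the drawer with the closed fingers behind the handle bar, between it and the board.

```bash
python3 - <<'E'
from h import *
g=grab_frame("scene")
# handle bar ends in s13 crop (8x, offset 200,180)
print([ray(g,((x+.5)/8-.5+200,(y+.5)/8-.5+180),57).round(1).tolist() for x,y in [(322,475),(640,318)]])
go([459,187,290],1.61)
E
```

```text
[[395.9, 153.0, 57.0], [517.0, 160.6, 57.0]]
turn [-0.027   0.008  -0.0022] shift now-axes [-101.3   30.5   12.3] shift after turn [-101.4   29.9   12.3] t 17.5333
```

```bash
python3 -m creep '[[-0.027,0.008,-0.002,-15,5,3,1],[0,0,0,-25,7,3,1],[0,0,0,-25,7,3,1],[0,0,0,-22,7,3,1],[0,0,0,-10,3,0,1],[0,0,0,0,0,0,1]]'; python3 -c "
from h import *
go([459,186,213],1.61)
f=grab_frame('wrist');cv2.imwrite('pics/w14.png',f['color'][:,:,::-1])"
```

```text
clock: 18.03
eef_pos: [455.6, 187.7, 283.1]
tcp_rot: [-3.133, 0.003, 1.613]
contact_force: [0.5, 0.1, -0.4]
opening: 0.001
turn [-0.0085  0.0033  0.0029] shift now-axes [-1.6  3.9 70. ] shift after turn [-1.8  3.3 70.1] t 18.0333
```

View pics/w14.png

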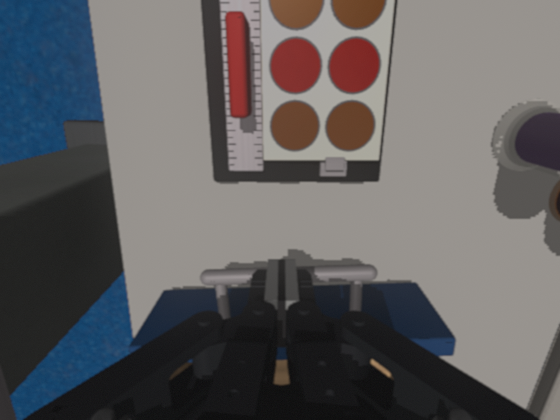

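```bash
python3 -m creep '[[-0.008,0.003,0.003,-1,2,10,1],[0,0,0,0,0,12,1],[0,0,0,0,0,8,1],[0,0,0,0,0,0,1]]'; python3 -c "
from h import *
go([459,185,213],1.61)
f=grab_frame('wrist');cv2.imwrite('pics/w15.png',f['color'][:,:,::-1])
f=grab_frame('scene');crop(f,200,180,340,280,5.5,'s15.png')"
```

```text
clock: 18.42
eef_pos: [456.5, 190.0, 251.2]
tcp_rot: [-3.14, -0.001, 1.609]
contact_force: [-0.1, -0.1, -0.0]
opening: 0.003
turn [-0.0015 -0.0007 -0.0012] shift now-axes [-5.1  2.3 38.1] shift after turn [-5.1  2.3 38.2] t 18.4167
```

View pics/s15.png

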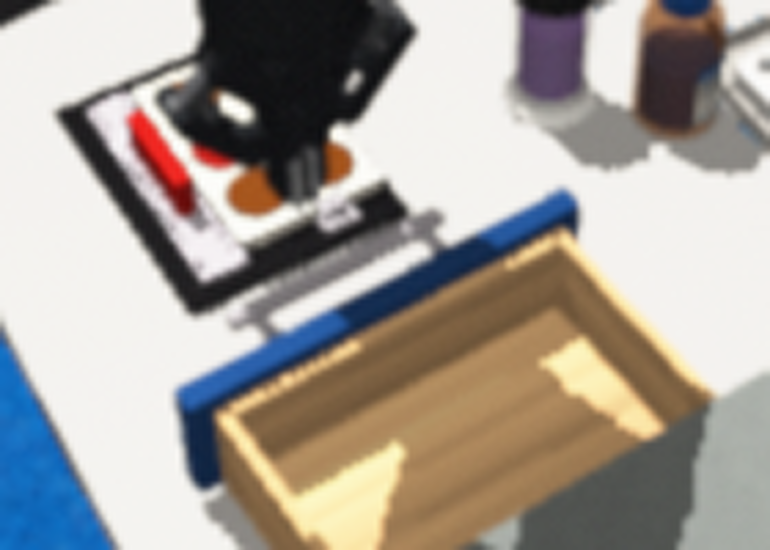

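```bash
python3 -m creep '[[0,0,0,0,1,12,1],[0,0,0,0,1,12,1],[0,0,0,0,0,10,1],[0,0,0,0,0,3,1],[0,0,0,0,0,0,1]]'; python3 -c "
from h import *
go([470,37,213],1.61)
f=grab_frame('scene');crop(f,200,180,340,280,5.5,'s16.png')"
```

```text
clock: 18.93
eef_pos: [459.7, 192.2, 215.1]
tcp_rot: [3.139, -0.002, 1.611]
contact_force: [-0.4, -0.6, -0.5]
opening: 0.002
turn [ 0.0028 -0.0024  0.0009] shift now-axes [-155.5    4.1    1.7] shift after turn [-155.5    4.2    2.1] t 18.9333
```

View pics/s16.png

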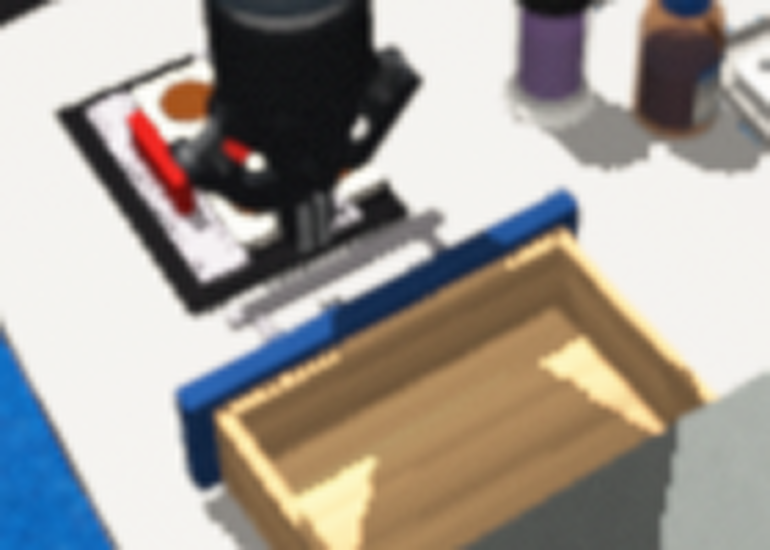

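```bash
python3 -m creep '[[0,0,0,-8,0,0,1],[0,0,0,-8,0,1,1],[0,0,0,-10,0.5,0,1],[0,0,0,-12,0.5,0,1],[0,0,0,-14,0.5,0,1],[0,0,0,-14,0.5,0,1],[0,0,0,-14,0.5,0,1]]'; python3 -c "
from h import *
go([470,37,213],1.61)
f=grab_frame('scene');crop(f,200,180,340,280,5.5,'s17.png')"
```

```text
clock: 19.57
eef_pos: [465.9, 107.5, 215.8]
tcp_rot: [3.136, -0.004, 1.613]
contact_force: [0.3, 1.9, -1.0]
opening: -0.004
turn [ 0.0057 -0.0043  0.0026] shift now-axes [-70.6   1.1   2.5] shift after turn [-70.6   1.3   2.8] t 19.5667
```

View pics/s17.png

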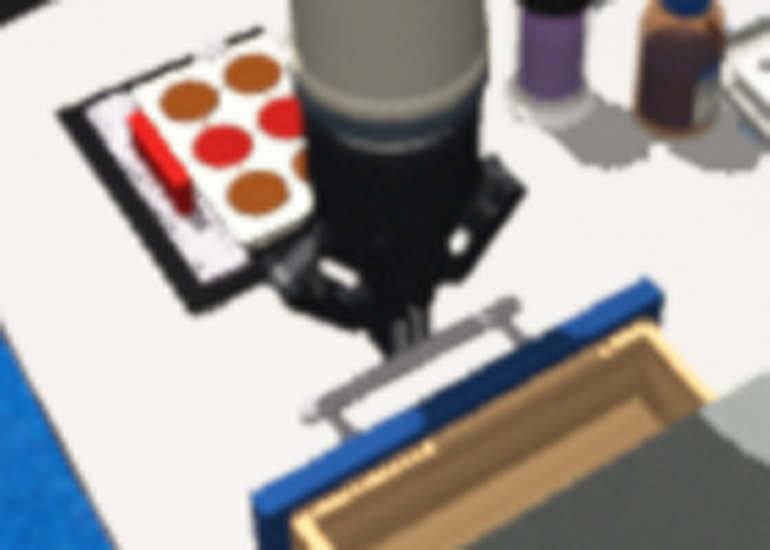

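```bash
python3 -m creep '[[0,0,0,-10,0.5,0,1],[0,0,0,-12,0.5,0,1],[0,0,0,-12,0.5,0,1],[0,0,0,-10,0.5,0,1],[0,0,0,-6,0,0,1],[0,0,0,0,0,0,1]]'; python3 -c "
from h import *
f=grab_frame('scene');crop(f,230,200,390,320,5,'s18.png')"
```

```text
clock: 20.12
eef_pos: [469.8, 49.5, 217.1]
tcp_rot: [3.134, -0.004, 1.607]
contact_force: [-0.4, -0.1, -0.7]
opening: -0.002
```

View pics/s18.png

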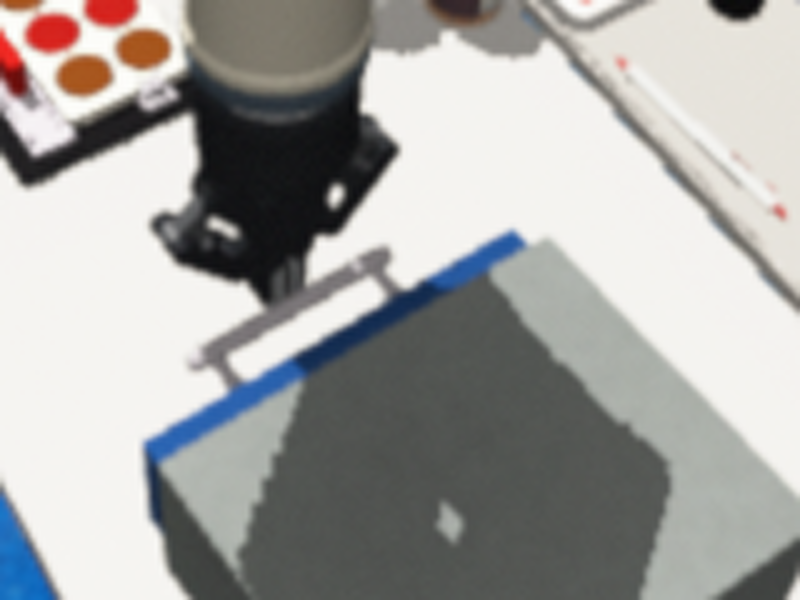

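```bash
python3 -m creep '[[0,0,0,-3,0,0.5,1],[0,0,0,-3,0,0.5,1]]';python3 -m creep '[[0,0,0,-3,0,0,1],[0,0,0,-3,0,0,1]]'
```

```text
clock: 20.33
eef_pos: [470.3, 44.2, 216.4]
tcp_rot: [3.133, -0.005, 1.606]
contact_force: [0.1, 1.4, 1.1]
opening: -0.002
clock: 20.5
eef_pos: [470.5, 41.2, 216.4]
tcp_rot: [3.133, -0.012, 1.602]
contact_force: [-4.0, 41.8, 0.8]
opening: -0.0
```

The drawer has reached its stop: 42 N at a handle y of about 25, some 7 mm further in than at the start. I'll back off, rise and check.

```bash
python3 -m creep '[[0,0,0,0,0,0,1],[0,0,0,6,0,0,1],[0,0,0,12,0,0,1],[0,0,0,10,0,-10,1],[0,0,0,0,0,-25,1],[0,0,0,0,0,-30,1],[0,0,0,0,0,-30,1],[0,0,0,0,0,-20,1],[0,0,0,20,0,0,1],[0,0,0,0,0,0,1]]'; python3 - <<'E'
from h import *
print(sense()["eef_pos"],sense()["contact_force"])
f=grab_frame('wrist');cv2.imwrite('pics/w19.png',f['color'][:,:,::-1])
g=grab_frame('side');crop(g,150,160,350,300,4,'d19.png')
h=grab_frame('scene');crop(h,190,170,350,290,5,'s19.png')
E
```

```text
clock: 21.33
eef_pos: [466.7, 94.2, 340.4]
tcp_rot: [3.136, -0.011, 1.606]
contact_force: [0.2, 0.2, -0.2]
opening: -0.003
[466.68280523  94.16168467 340.39176849] [ 0.2170464   0.20721859 -0.23076629]
```

View pics/s19.png

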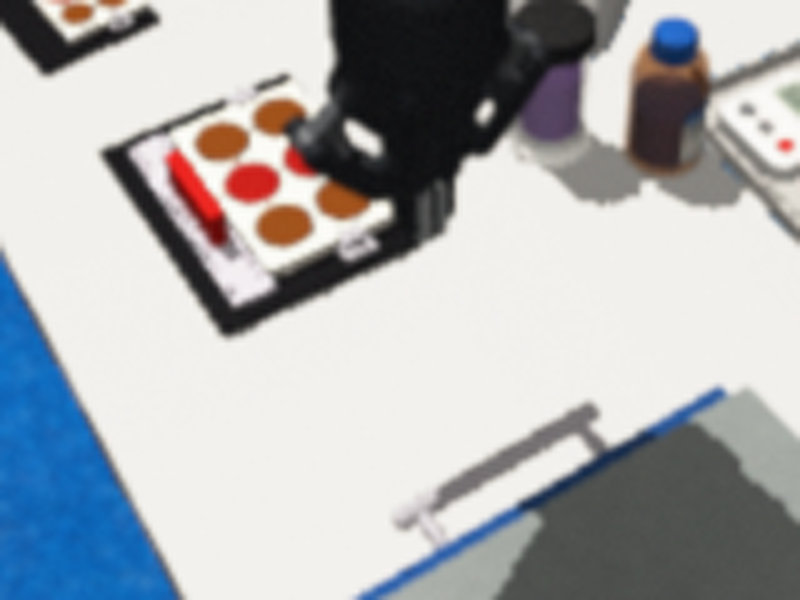

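View pics/d19.png

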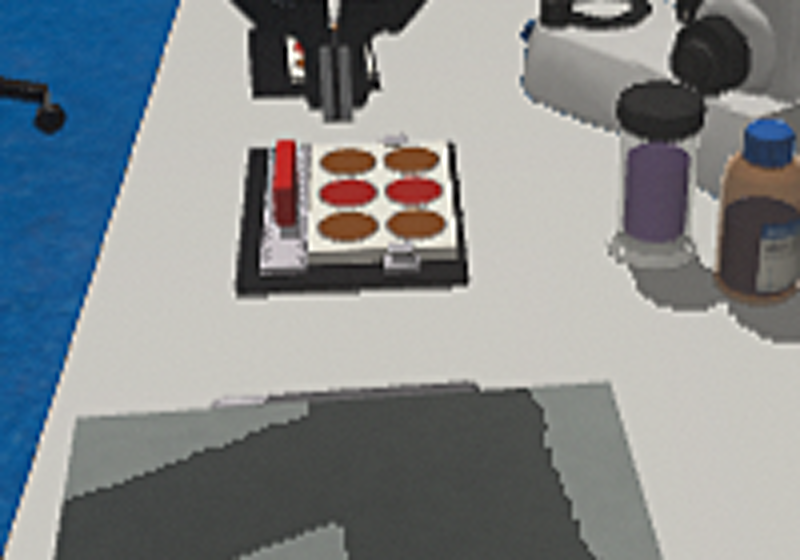

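View pics/w19.png

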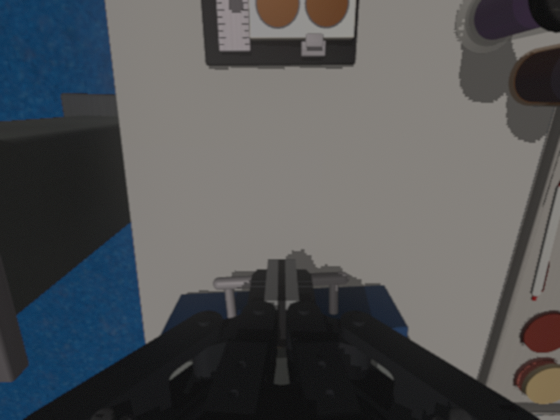

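The drawer is shut and everything else stands as it was. One last measurement of the flushness from the post-release wrist view and the new side view.

```bash
python3 - <<'E'
from h import *
def rep(n,f,s,o,rc,pe):
    c=lambda p:((p[0]+.5)/s-.5+o[0],(p[1]+.5)/s-.5+o[1])
    r_=np.array([ray(f,c(p),12)[:2] for p in rc]);p=np.array([ray(f,c(q),16)[:2] for q in pe])
    a=p[0]-p[1];a/=np.linalg.norm(a);nn=np.array([a[1],-a[0]]);m=p.mean(0)
    print(n,"corners x",((r_-m)@nn).round(1),"corners y",((r_-m)@a).round(1))
rep("wrist",dict(np.load("w13.npz")),3,(240,90),[(80.5,77),(180.5,77),(175.5,547),(90,547)],[(182,94),(177.5,530)])
g=grab_frame("side");cv2.imwrite("pics/d20.png",cv2.resize(g["color"][190:240,205:270,::-1],None,fx=12,fy=12,interpolation=cv2.INTER_CUBIC))
E
```

```text
wrist corners x [-26.4  -0.3  -0.4 -26.8] corners y [ 67.7  67.5 -71.7 -71.8]
```

View pics/d20.png

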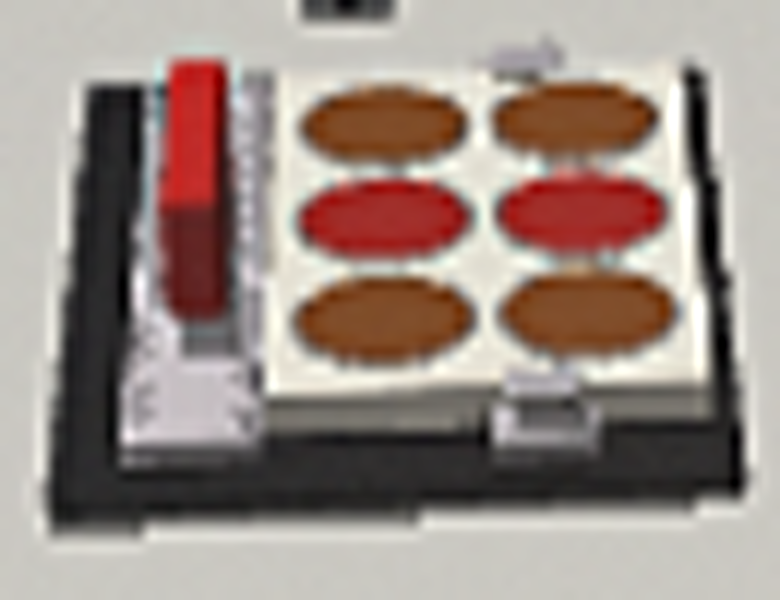

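The ruler is flush at both ends (-0.3 and -0.4 mm), about 2 mm off centre and lying flat. I'm handing the job in.

```bash
python3 -c "
from rig import job,sense
print(sense()['clock']); print(job.sign_off())"
```

```text
21.5333
the job is handed in; nothing more can be done
None
```

The ruler now lies flat on the larger photo board, flush against the plate's robot-side long edge, and the drawer is shut. I handed the job in at 21.5 s; the rig gives no verdict.

- **Drawer:** I pulled it about 125 mm open by its handle. To close it I pushed the handle bar until it hit its stop, with a 42 N wrist-force peak through the fingertips. The handle ended about 7 mm further in than at the start, when the drawer was ajar.
- **Ruler:** I lifted it out by its red grip, then pressed it against the plate and let go. In the last wrist measurement its ends were 0.3 and 0.4 mm from flush, and its middle about 2 mm off centre. The side view also shows it flat and touching.
- **Bystanders:** The jar and the amber bottle look untouched in the final views.

**Failed checks:**
- **First release:** It left the ruler about 2 mm off the plate, so I regripped and pressed again. That push briefly reached about 44 N downwards at the wrist.
- **Plate angle:** Two measurements disagreed, 0.07 rad in one wrist view against 0.043 in a closer one. I used 0.043, which the scene view and the final contact both agree with.

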